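# Turn the crooked forecourt pavers until they drop flush

### The arm

A 6-joint arm with a two-finger parallel gripper is mounted at the origin on the work surface. World frame = base frame: x ahead of the robot, y to its left, z up, the work surface at z = 0. Lengths are in mm, angles in rad, forces in N, time in s.
With the tool pointing down it reaches from about 300 to 775 mm from the base axis. Payload 14.6 kg.
Tool frame: the origin (TCP) lies where the fingers leave the gripper's body, on its centre line; the fingertips stand 97 mm ahead of it and the grasp point (between the pads) lies ahead of it (grip_depth is the z of the grasp point in the tool frame, in mm); z points along the fingers, y is the line along which they close (so a half turn about z gives the same grasp; the last joint's range is limited). The gripper opens to 94 mm and grips with 3 to 60 N. Pads are 16 mm wide; open, the fingers measure 119 mm over their backs; the gripper's body (75 mm by 177 mm) begins 78 mm behind the grasp point.
Start: joints at [1.09, 0.3, 1.521, -0, 1.321, -0.067], TCP at [221.147, 503.571, 302.646] pointing down, gripper open.
Joint ranges: [-3.03, 3.03], [-0.79, 2.21], [0.23, 2.52], [-1.04, 4.18], [0, 3.07], [-2.55, 2.55]. Speed limits (rad/s): [2.22, 2.22, 2.57, 3.14, 3.14, 3.14].

### API

Orientations are given as [roll, pitch, yaw] about the fixed x, y, z axes, in that order (R = Rz(yaw) Ry(pitch) Rx(roll)).
In Python, from cell import read_state, camera, sign_off, regions_of, spot_point, grip_depth gives the robot as it stands. The module is installed in compiled form; this text tells all that it offers.
- The arm moves only by the tool send_rows, never from a script. Its argument "series" is a list of rows, each a list of 3 entries, a list of its own where there are three numbers: the shift along the world's x, y, z in mm, then the turn about the world's z in degrees, then the closure, from -1 (fully open) to 1 (shut), so that 0 is half open. A call has 1 to 12 rows; each row shifts and turns the commanded pose from where the row before left it; what a row does not reach is not made up. A row lasts 1/10 s, in which the tool goes at most 50 mm and 8.59 degrees, less where a joint would pass 70% of its speed; a pose out of reach is approached as far as the arm can. A call is refused whole if a number of a shift passes 50 or a number of a turn 8.59, either way. A call with a gripper value outside its range is refused whole. The fingers move at their own pace and stop on an object; "squeeze" is the grip in N (left out, the last holds). Time passes only in rows, so rows that do not move let the fingers close. It gives the time, the measured TCP pose, the force, the opening and the grip force at its end, in the units of the state.
- read_state(): the state, without advancing time (a new reading comes with each control period).
- camera(name): name is "scene" or "top" or "wrist"; returns a dict with "color" (420x560x3 uint8, blue, green, red), "fx", "fy", "cx", "cy" (pixels), "dist" ([k1, k2, p1, p2, k3] as OpenCV has them; the pictures are not rectified), "camera_from_world" (4x4, takes a point from world to camera coordinates). Camera axes: x right, y down, z forward; pixel columns grow to the right and rows downward; lengths in mm; the calibration is good to about 2 mm. A picture is of the moment at which its call begins. There is no depth.
- sign_off(): hands the job in; it is judged then, once.
Trained networks look in a picture, given as the dict that the camera call returned (one of the last four; its "shot" number tells which), for a name from the list of things; names that differ only in an ending like _2 or _b are one class to them, and where a whole thing is asked for, a point or a joint stands for the part that bears it (a point fixed in the world has none). Each returns a list of dicts, best first, with "confidence" (0 to 1); they miss things now and then, are a little off and sometimes report something else, mostly with a low value. They report only what shows in the picture. A call takes as long as a camera call.
- regions_of(thing, picture): "mask" (420x560 bool, what is visible of it).
- spot_point(thing, picture): "point" ([x, y, z] in mm, in the coordinates of the camera as it stood for that picture, good to about 4 mm: a listed point, or the origin of a listed thing).
The state is a dict: "clock": time; "joints": joint angles; "qd": joint speeds; "effort": joint torques, N m; "eef_pos": TCP position; "eef_rot": TCP orientation; "wrist_force": force on the tool from outside, world axes, zero at the start; "moment": the same for the moment, N m; "finger_gap": finger opening in mm; "finger_force": force on a finger pad.
Only numpy, scipy, OpenCV 4.12 (cv2) and the standard library are available. Lean on these libraries where they do the work, as an engineer would, in place of code of your own. Each camera call takes 0.05 s, during which the arm holds its last target. There are 200 camera calls.

### The job

The two jigsaw pavers in the ash platform by the toy station lie crooked on top of their cut-outs. Without lifting them out of their round wells, nudge each one round until it falls into its cut-out, and make sure both end up lying flush with the platform; leave the other toys where they are.

Things in the scene. Friction and masses are not known exactly. Their poses are not given: they have to be found in the camera images.
- platform: Fixed ash platform piece, 140 mm (its x) by 270 mm (its y) by 22 mm high, origin at the centre of its underside, z up. Two round wells of radius 50.3 mm, 65 mm either side of its middle along its y. In each well a brown ledge lies 8 mm below the platform's top, pierced by a three-armed cut-out 10 mm deeper: slots 29 mm wide for the pavers' tabs, 120 degrees apart.
- well_left (a point): Centre of the well on the platform's +y side, level with the platform's top (22 mm above the table). Axes as the platform's. How the cut-out is turned in this well differs each time and is not given: it is partly seen between the paver's tabs, or found by feel.
- well_right (a point): Centre of the well on the platform's -y side, level with the platform's top, 22 mm above the table. Its cut-out is turned differently from the other's, also unknown. Each cut-out takes a paver in any of three positions 120 degrees apart.
- teal_top (a point): Centre of the flat top of the teal jigsaw paver (z up, x towards its knob). Wood, 18 mm thick, about 90 g: hub of radius 33 mm with three round-ended tabs 24 mm wide, 120 degrees apart, reaching 49.7 mm from the centre; knob on one tab, pale dots on the others. Crooked, its top is 32 mm above the table; once it matches the cut-out it falls 10 mm by its own weight, to 22 mm: flush.
- teal_knob (a point): Centre of the teal paver's knob: upright beech cylinder 16 mm across and 25 mm tall on the paver's top, 36 mm from the paver's centre; this point is 12.5 mm above the paver's top. While crooked, the paver is centred by the well's 8 mm lip and turns either way against light friction (waxed wood, under 1 N at the knob).
- brick_top (a point): Centre of the flat top of the brick-orange jigsaw paver (z up, x towards its knob); sizes and heights as the teal one's. A paver that has fallen in can turn only some 4 degrees either way, so further pushing at the knob meets a hard stop; it may hang a little tilted until pressed down on the hub.
- brick_knob (a point): Centre of the brick-orange paver's knob: same sizes and place on the paver as the teal one's.
- mail_car: Bystander: teal wooden mail car with white roof, 38 x 85 x 62 mm, origin under its centre.
- bell_tower: Bystander: red wooden bell tower, 60 x 60 x 172 mm, origin under its centre.
- buffer_stop: Bystander: short beech buffer stop, 50 x 45 x 47 mm, origin under its centre.
- tree: Bystander: green toy fir, 52 mm across and 95 mm tall, origin under its centre.
- engine: Bystander: yellow toy engine, 38 x 80 x 67 mm, origin under its centre.

How it is judged (in metres and radians):
At the end, for the whole second after the job is handed in: Both pavers lie still in the platform's wells (one in each, centre within 6 mm of a well's), tops level with the platform's top within 2.5 mm and tilted less than 2 degrees, neither having been lifted out, and the other toys within 20 mm of where they stood and upright (z of teal_top in the frame of platform between 0.0195 and 0.0245 m and angle between each of teal_top, brick_top's own z axis and vertical below 0.035 rad and (horizontal distance between teal_top and well_left below 0.006 m or horizontal distance between teal_top and well_right below 0.006 m) and linear speed of each of teal_paver, brick_paver below 0.02 m/s and z of brick_top in the frame of platform between 0.0195 and 0.0245 m and (horizontal distance between brick_top and well_left below 0.006 m or horizontal distance between brick_top and well_right below 0.006 m)); the robot touches nothing.
It fails at once if the teal paver is lifted out of its well (its top more than 25 mm above the platform's top) (z of teal_top in the frame of platform above 0.047 m).
It fails at once if the brick paver is lifted out of its well (its top more than 25 mm above the platform's top) (z of brick_top in the frame of platform above 0.047 m).
It fails at once if another toy is pushed away or knocked over (distance of any of mail_car, bell_tower, buffer_stop, tree, engine from where it was at the start of the episode above 0.02 m or angle between any of mail_car, bell_tower, buffer_stop, tree, engine's own z axis and vertical above 0.35 rad).
It also fails if it takes over 67 s, if anything falls off the work surface, if the arm or the gripper's body presses on something with over 40 N, if the wrist force passes 120 N, or if a joint passes its speed limit or range.

## Working session

There is one attempt and no reset: what is moved stays moved. The work goes in short steps, Python scripts to look and compute and a tool call to move; the robot and the scene stay as the last step left them, time stands still between calls to the robot, and variables do not carry over. Pictures are saved under pics/ and viewed, at most 10 in all, crops included, and the job is handed in when it is done.

Besides the shell and the picture viewer there is one more tool, called after "Call:" in YAML: its name, and indented under it one key for each argument. send_rows: Moves the arm, as the interface text tells. Its arguments: {"type":"object","properties":{"series":{"type":"array"},"squeeze":{"type":"number"}},"required":["series"]}

```bash
mkdir -p pics; cat > h.py <<'E'
import numpy as np, cv2
from cell import *
def w(pic,p):
    T=np.linalg.inv(np.array(pic["camera_from_world"])); return (T@np.append(p,1))[:3]
def spots(pic,names):
    for n in names:
        for d in spot_point(n,pic)[:2]: print(n,np.round(w(pic,d["point"]),1),round(d["confidence"],2))
def ray(pic,uv,z):
    K=np.array([[pic["fx"],0,pic["cx"]],[0,pic["fy"],pic["cy"]],[0,0,1.]])
    n=cv2.undistortPoints(np.array([[uv]],float),K,np.array(pic["dist"]))[0,0]
    T=np.linalg.inv(np.array(pic["camera_from_world"])); d=T[:3,:3]@[n[0],n[1],1]; o=T[:3,3]
    return o+d*(z-o[2])/d[2]
def proj(pic,P):
    K=np.array([[pic["fx"],0,pic["cx"]],[0,pic["fy"],pic["cy"]],[0,0,1.]]);T=np.array(pic["camera_from_world"])
    return cv2.projectPoints(np.array(P,float),cv2.Rodrigues(T[:3,:3])[0],T[:3,3],K,np.array(pic["dist"]))[0][:,0]
E
python3 - <<'E'
from h import *
N=["platform","well_left","well_right","teal_top","teal_knob","brick_top","brick_knob","mail_car","bell_tower","buffer_stop","tree","engine"]
ims=[]
for c in ["top","scene"]:
    p=camera(c); cv2.imwrite(f"pics/{c}0.png",p["color"]); print(c); spots(p,N)
print(grip_depth,read_state())
E
```

```text
top
platform [571.1 -56.8   0.9] 0.92
well_left [557.7   3.6  19.1] 0.64
well_right [ 581.9 -119.8   24.8] 0.61
teal_top [ 578.  -123.2   31.6] 0.78
teal_knob [ 613.4 -111.1   41.6] 0.96
brick_top [557.6   6.8  21.1] 0.66
brick_knob [558.   43.3  33.1] 0.82
mail_car [7.775e+02 1.348e+02 5.000e-01] 0.8
bell_tower [ 672.4 -334.9   -1.1] 0.84
buffer_stop [ 518.2 -370.2   -1.5] 0.58
buffer_stop [ 617.6 -111.7   44.5] 0.51
tree [532.3 437.5  -2.8] 0.57
engine [ 399.  -480.5    2.6] 0.71
scene
platform [ 5.707e+02 -5.820e+01 -5.000e-01] 0.89
well_left [559.    5.3  23.3] 0.98
well_right [ 582.6 -120.6   20.3] 0.63
well_right [557.8   6.8  20.6] 0.28
teal_top [ 576.1 -123.3   35.4] 0.89
teal_knob [ 611.3 -105.2   44.8] 0.57
brick_top [557.8   5.5  21.4] 0.93
brick_top [ 515.6 -372.9   -0. ] 0.61
brick_knob [560.   43.   34.6] 0.95
mail_car [771.9 134.    3.2] 0.78
bell_tower [ 672.9 -331.1    1.3] 0.9
buffer_stop [ 517.7 -373.9   -0.8] 0.66
buffer_stop [557.2  41.8  30. ] 0.65
tree [ 5.314e+02  4.391e+02 -1.000e-01] 0.96
engine [ 392.3 -474.3    1.7] 0.64
engine [7.716e+02 1.377e+02 2.000e-01] 0.16
78.39999999999999 {'clock': 1.3, 'joints': array([ 1.09043350e+00,  2.99915732e-01,  1.52098362e+00,  3.27703648e-05,
        1.32071362e+00, -6.66395002e-02]), 'qd': array([ 0.00064024, -0.00114206, -0.00072505,  0.00024714, -0.00043105,
        0.00038914]), 'effort': array([-2.57339969e-03, -5.31666648e+01, -3.52903032e+01,  7.07614864e-02,
        2.14264251e-02,  2.90278786e-05]), 'eef_pos': array([221.12715717, 503.58498092, 302.64388298]), 'eef_rot': array([-3.14157449e+00, -3.30334206e-05,  2.72786121e+00]), 'wrist_force': array([ 0.31876845,  0.00465835, -0.36341349]), 'moment': array([-0.02139086, -0.0326778 , -0.0001821 ]), 'finger_force': 0.0, 'finger_gap': 93.8940536181322}
```

View pics/top0.png

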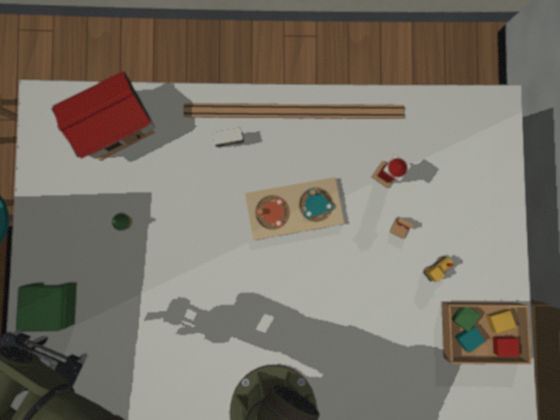

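View pics/scene0.png

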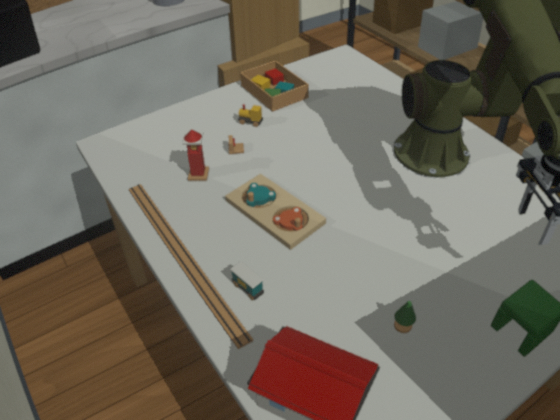

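The top view shows the brick paver in the left well (272,212) and the teal one in the right well (317,205). The heights suggest brick may already be down or tilted, while teal is crooked. I'll take a closer look with the wrist camera.

Call:
send_rows:
  series:
    - [[29,-40,0],0,-1]
    - [[29,-40,0],0,-1]
    - [[29,-40,0],0,-1]
    - [[29,-40,0],0,-1]
    - [[29,-40,0],0,-1]
    - [[29,-40,0],0,-1]
    - [[29,-40,0],0,-1]
    - [[29,-40,0],0,-1]
    - [[29,-40,0],0,-1]
    - [[29,-40,0],0,-1]
    - [[29,-40,0],0,-1]
    - [[0,-40,0],0,-1]

```text
clock: 2.5
eef_pos: [541.9, 21.4, 302.1]
eef_rot: [-3.142, -0.0, 2.727]
wrist_force: [0.6, 0.8, -0.5]
finger_gap: 93.8
finger_force: 0.0
```

```bash
python3 - <<'E'
from h import *
p=camera("wrist"); print(np.round(np.array(p["camera_from_world"]),2)); s=read_state(); print(s["eef_pos"],s["eef_rot"])
spots(p,["platform","well_left","well_right","teal_top","teal_knob","brick_top","brick_knob"])
cv2.imwrite("pics/w0.png",p["color"])
E
```

```text
[[ 4.0000e-01  9.1000e-01  0.0000e+00 -2.3890e+02]
 [ 8.9000e-01 -3.9000e-01  2.4000e-01 -4.9810e+02]
 [ 2.2000e-01 -9.0000e-02 -9.7000e-01  2.7564e+02]
 [ 0.0000e+00  0.0000e+00  0.0000e+00  1.0000e+00]]
[540.90778631  17.14744755 302.05420375] [-3.14007386e+00 -1.20964647e-04  2.72466571e+00]
platform [574.1 -62.3   3.4] 0.96
teal_top [ 583.1 -125.6   37.1] 0.92
teal_knob [ 617.8 -110.    49.3] 0.83
brick_top [558.8   1.8  26.4] 0.62
brick_knob [559.   38.6  33.6] 0.71
```

View pics/w0.png

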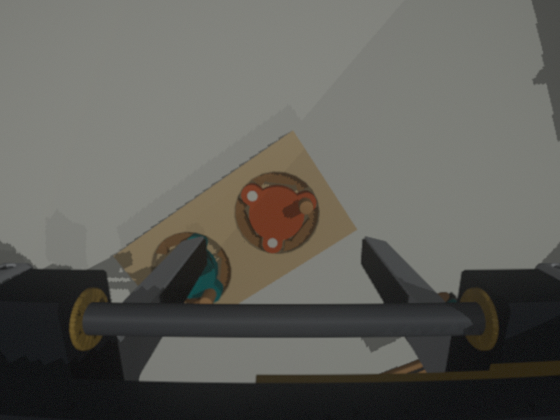

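Brick sits at (277,210) in its well with its knob at (307,207). Teal at (195,270) is partly hidden by a finger, so I'll shift over it and crop both.

Call:
send_rows:
  series:
    - [[15,-40,-15],0,-1]
    - [[20,-40,-15],0,-1]
    - [[20,-40,-15],0,-1]
    - [[15,-10,-15],0,-1]
    - [[0,0,0],0,-1]

```text
clock: 3.4
eef_pos: [610.5, -107.0, 240.1]
eef_rot: [-3.141, -0.003, 2.727]
wrist_force: [-0.0, 1.1, 0.5]
finger_gap: 94.2
finger_force: 0.0
```

```bash
python3 - <<'E'
from h import *
p=camera("wrist"); s=read_state(); print(s["eef_pos"],s["eef_rot"])
spots(p,["platform","well_left","well_right","teal_top","teal_knob","brick_top","brick_knob"])
g=cv2.convertScaleAbs(p["color"],alpha=1.6,beta=15)
a=cv2.resize(g[80:380,60:460],(800,600),interpolation=cv2.INTER_CUBIC)
cv2.imwrite("pics/w1.png",a); cv2.imwrite("pics/w1raw.png",p["color"])
E
```

```text
[ 610.18016505 -105.97406874  241.46207026] [-3.14129289e+00 -2.13311141e-03  2.72796916e+00]
platform [ 5.73e+02 -5.93e+01 -2.00e-01] 0.75
teal_top [ 581.  -126.    34.1] 0.88
teal_knob [ 618.1 -108.3   50.2] 0.75
teal_knob [556.    1.8  23.1] 0.29
brick_top [556.2   2.8  19.9] 0.72
brick_knob [558.   37.8  37.8] 0.81
brick_knob [ 517.9 -372.1   -5. ] 0.28
```

View pics/w1.png

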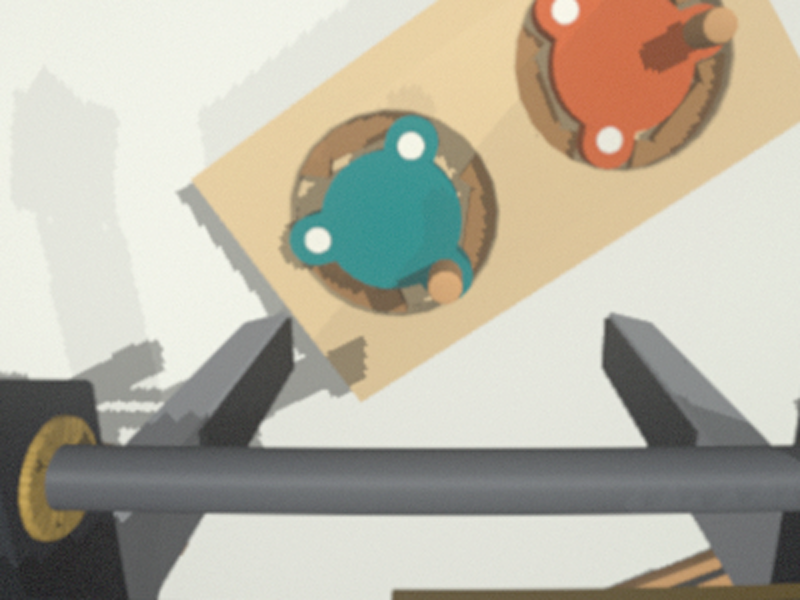

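The crop shows teal crooked at (390,215) with its knob at (445,285). Brick at (630,65) has its knob at (720,25). I'll rectify both wells at ledge height to find the slots.

```bash
python3 - <<'E'
from h import *
p=camera("wrist")
out=[]
for c in [(580,-124),(557.5,3.5)]:
    n=390; ii,jj=np.mgrid[0:n,0:n]; 
    # up = +x, left = +y
    X=c[0]+60-ii*120/n; Y=c[1]+60-jj*120/n
    uv=proj(p,np.stack([X.ravel(),Y.ravel(),np.full(n*n,14.)],1)).reshape(n,n,2).astype(np.float32)
    r=cv2.remap(p["color"],uv[...,0],uv[...,1],cv2.INTER_CUBIC)
    r=cv2.convertScaleAbs(r,alpha=1.9,beta=0)
    k=n/2; 
    for a in range(0,360,30):
        t=np.radians(a); q=lambda R:(int(k-R*n/120*np.sin(t)),int(k-R*n/120*np.cos(t)))
        cv2.line(r,q(54),q(59),(255,0,0) if a else (0,0,255),2)
    out.append(r)
cv2.imwrite("pics/rect.png",np.hstack(out))
E
```

```text
(no output)
```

View pics/rect.png

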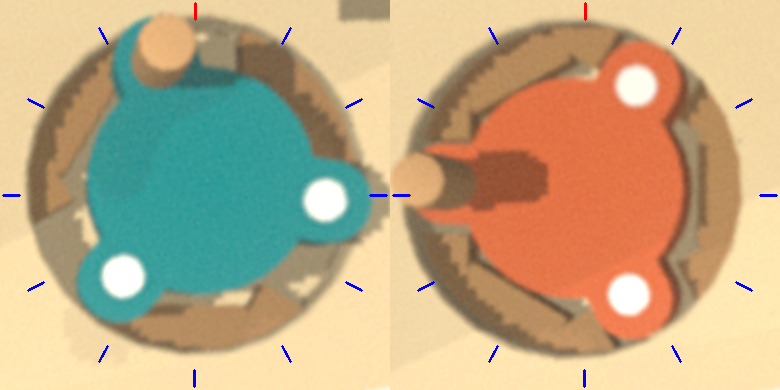

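Brick looks aligned in its slots and already down. Teal's knob is at about 24°, and its slots are at about 3°, 123° and 243°, so it needs about -21°. I'll straddle teal's knob with the fingers.

Call:
send_rows:
  series:
    - [[1,0,0],8,0.06]
    - [[1,0,0],8,0.06]
    - [[1,-1,-5],8,0.06]
    - [[1,-1,-10],8,0.06]
    - [[0,-1,-15],8,0.06]
    - [[0,0,-20],8,0.06]
    - [[0,0,-20],0,0.06]
    - [[0,0,-15],0,0.06]
    - [[0,0,-10],0,0.06]
    - [[0,0,-10],0,0.06]
    - [[0,0,0],0,0.06]
  squeeze: 3

```text
clock: 4.95
eef_pos: [613.9, -109.3, 136.6]
eef_rot: [3.141, -0.001, -2.718]
wrist_force: [-0.8, -0.6, -0.4]
finger_gap: 44.3
finger_force: 0.0
```

```bash
python3 - <<'E'
from h import *
s=read_state(); print(s["eef_pos"],np.degrees(s["eef_rot"]),s["wrist_force"],s["finger_gap"])
p=camera("wrist"); spots(p,["teal_top","teal_knob","brick_top","brick_knob"])
cv2.imwrite("pics/w2.png",p["color"])
E
```

```text
[ 613.87756826 -109.31231091  136.64531706] [ 1.79949816e+02 -6.25757426e-02 -1.55722250e+02] [-0.84127294 -0.59440616 -0.42953105] 44.293140808679034
teal_top [ 581.5 -125.6   33.7] 0.6
teal_knob [ 619.4 -108.5   46.4] 0.97
brick_top [559.4   4.7  23.9] 0.77
brick_knob [558.1  37.8  34.1] 0.9
```

View pics/w2.png

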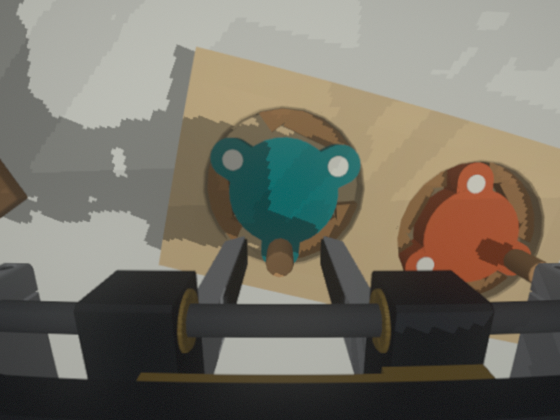

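The fingers at (235,250) and (330,250) straddle the teal knob at (280,257). I'll narrow the cage and sweep clockwise.

Call:
send_rows:
  series:
    - [[0,0,0],0,0.57]
    - [[0,0,0],0,0.57]
    - [[0,0,0],0,0.57]
    - [[0,0,0],0,0.57]
    - [[0.7,-1.7,0],-3,0.57]
    - [[0.6,-1.8,0],-3,0.57]
    - [[0.5,-1.8,0],-3,0.57]
    - [[0.4,-1.8,0],-3,0.57]
    - [[0.3,-1.8,0],-3,0.57]
    - [[0.2,-1.9,0],-3,0.57]
    - [[0,0,0],0,0.57]

```text
clock: 6.3
eef_pos: [616.9, -120.3, 137.6]
eef_rot: [-3.142, 0.0, -3.033]
wrist_force: [-0.5, -0.3, -0.0]
finger_gap: 20.6
finger_force: 0.0
```

```bash
python3 - <<'E'
from h import *
s=read_state(); print(s["eef_pos"],np.degrees(s["eef_rot"]),s["wrist_force"],s["finger_gap"])
p=camera("wrist"); spots(p,["teal_top","teal_knob","brick_top","brick_knob"])
cv2.imwrite("pics/w3.png",np.vstack([p["color"][60:340]]))
E
```

```text
[ 616.85835339 -120.34164444  137.6276478 ] [-1.79999581e+02  1.66366438e-04 -1.73764506e+02] [-0.45889094 -0.29079451 -0.04681612] 20.553278876366903
teal_top [ 585.2 -125.3   36.6] 0.66
teal_knob [ 620.7 -116.2   47.2] 0.6
brick_top [557.6   5.   23.4] 0.64
brick_knob [557.6  39.5  35.2] 0.57
```

View pics/w3.png

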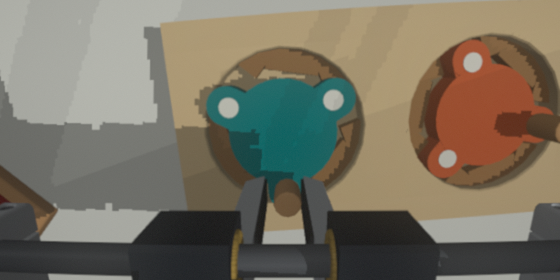

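Teal has turned with the cage (knob at 288,203) but is still up, so I'll continue in finer steps.

Call:
send_rows:
  series:
    - [[0.1,-0.9,0],-1.5,0.57]
    - [[0.1,-0.9,0],-1.5,0.57]
    - [[0,-0.9,0],-1.5,0.57]
    - [[0,-0.9,0],-1.5,0.57]
    - [[0,-0.9,0],-1.5,0.57]
    - [[0,0,0],0,0.57]

```text
clock: 7.15
eef_pos: [617.0, -124.9, 137.6]
eef_rot: [-3.142, 0.0, 3.119]
wrist_force: [0.1, -0.4, 0.9]
finger_gap: 20.1
finger_force: 0.0
```

```bash
python3 - <<'E'
from h import *
s=read_state(); print(s["eef_pos"],np.degrees(s["eef_rot"]),s["wrist_force"],s["finger_gap"],s["finger_force"])
p=camera("wrist"); spots(p,["teal_top","teal_knob","brick_top"])
cv2.imwrite("pics/w4.png",cv2.resize(p["color"][80:300,150:430],None,fx=2,fy=2,interpolation=cv2.INTER_CUBIC))
E
```

```text
[ 617.0376293  -124.91928978  137.647513  ] [-1.79995095e+02  1.62919936e-03  1.78704083e+02] [ 0.09113893 -0.44360714  0.87162477] 20.110543910405593 0.0
teal_top [ 583.3 -125.5   24.4] 0.79
teal_top [ 670.4 -330.2    3.2] 0.71
teal_knob [ 621.6 -122.5   36. ] 0.72
brick_top [558.1   4.4  24. ] 0.64
```

View pics/w4.png

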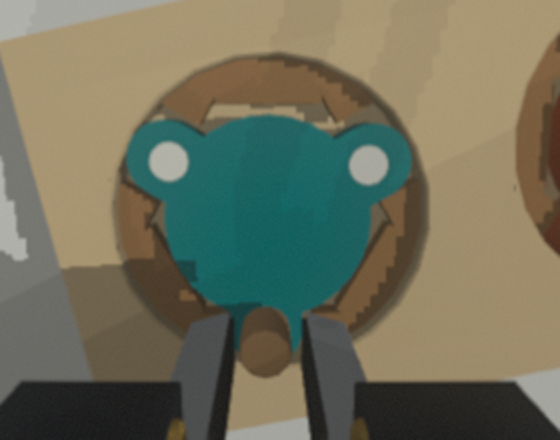

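Teal has dropped into its cut-out: tabs at (168,160) and (368,165), top about 24 mm. I'll release it, rise, and close over the hub to press.

Call:
send_rows:
  series:
    - [[0,0,0],0,0.2]
    - [[0,0,0],0,0.2]
    - [[0,0,20],0,0.2]
    - [[0,0,20],0,1]
    - [[-18,0,0],0,1]
    - [[-17,1,0],0,1]
    - [[0,0,0],0,1]
    - [[0,0,-25],0,1]
    - [[0,0,-20],0,1]
    - [[0,0,-8],0,1]
    - [[0,0,-1],0,1]
    - [[0,0,0],0,1]

```text
clock: 8.55
eef_pos: [582.6, -123.8, 124.2]
eef_rot: [-3.141, 0.001, 3.121]
wrist_force: [-0.1, -0.1, 0.0]
finger_gap: 0.2
finger_force: 0.0
```

Fingertips are at z≈27. I'll press gently in small steps.

Call:
send_rows:
  series:
    - [[0,0,-2],0,1]
    - [[0,0,-1.5],0,1]
    - [[0,0,-1],0,1]
    - [[0,0,0],0,1]

```text
clock: 8.95
eef_pos: [582.2, -123.8, 119.5]
eef_rot: [-3.141, 0.001, 3.12]
wrist_force: [0.1, -0.2, 3.0]
finger_gap: 0.5
finger_force: 1.1
```

Call:
send_rows:
  series:
    - [[0,0,-0.7],0,1]
    - [[0,0,0],0,1]

```text
clock: 9.15
eef_pos: [582.4, -123.8, 119.5]
eef_rot: [-3.141, 0.001, 3.121]
wrist_force: [-1.3, 0.5, 9.7]
finger_gap: 0.8
finger_force: 4.3
```

Teal is firm at 22.5 mm, so it is flush. Next I'll press brick's hub at (558,4).

Call:
send_rows:
  series:
    - [[0,0,25],0,1]
    - [[0,0,20],0,1]
    - [[-8,42,0],0,1]
    - [[-8,43,0],0,1]
    - [[-8,42,0],0,1]
    - [[0,0,0],0,1]
    - [[0,0,-20],0,1]
    - [[0,0,-15],0,1]
    - [[0,0,-5],0,1]
    - [[0,0,0],0,1]

```text
clock: 10.15
eef_pos: [557.8, 2.8, 122.6]
eef_rot: [3.142, -0.002, 3.12]
wrist_force: [-0.4, 0.2, -0.3]
finger_gap: 0.8
finger_force: 0.0
```

Call:
send_rows:
  series:
    - [[0,0,-1.5],0,1]
    - [[0,0,-1.5],0,1]
    - [[0,0,-1],0,1]
    - [[0,0,0],0,1]

```text
clock: 10.55
eef_pos: [558.1, 3.2, 119.6]
eef_rot: [-3.142, 0.0, 3.12]
wrist_force: [0.1, 0.9, -0.3]
finger_gap: 0.4
finger_force: 0.0
```

Call:
send_rows:
  series:
    - [[0,0,-0.5],0,1]
    - [[0,0,-0.5],0,1]
    - [[0,0,0],0,1]

```text
clock: 10.85
eef_pos: [558.5, 3.2, 119.5]
eef_rot: [-3.141, 0.002, 3.121]
wrist_force: [-2.1, -1.4, 8.6]
finger_gap: 0.1
finger_force: 4.4
```

Brick is firm at the same 22.5 mm height, so it is down too. I'll withdraw and check.

Call:
send_rows:
  series:
    - [[0,0,20],0,1]
    - [[0,0,30],0,1]
    - [[20,-20,40],0,1]
    - [[20,-20,40],0,1]
    - [[20,-20,0],0,1]
    - [[0,0,0],0,1]

```text
clock: 11.45
eef_pos: [619.4, -58.8, 249.4]
eef_rot: [-3.141, 0.003, 3.119]
wrist_force: [0.5, 0.1, -1.0]
finger_gap: 0.5
finger_force: 0.0
```

```bash
python3 - <<'E'
from h import *
p=camera("wrist"); spots(p,["teal_top","teal_knob","brick_top","brick_knob","well_left","well_right","platform"])
cv2.imwrite("pics/w5.png",cv2.convertScaleAbs(p["color"],alpha=1.5,beta=0))
p=camera("scene"); spots(p,["mail_car","bell_tower","buffer_stop","tree","engine","teal_top","brick_top"])
E
```

```text
teal_top [ 582.4 -126.8   23.9] 0.92
teal_knob [ 622.5 -122.9   39.4] 0.81
brick_top [558.    3.   20.6] 0.57
brick_knob [560.6  39.4  33.6] 0.97
platform [573.6 -58.5   3.4] 0.79
mail_car [560.5  39.4  31. ] 0.7
mail_car [775.1 136.3   2.8] 0.61
bell_tower [ 670.  -332.8    2.8] 0.55
bell_tower [559.5  41.6  32.9] 0.19
buffer_stop [ 514.3 -373.    -1. ] 0.56
buffer_stop [ 670.5 -331.5    1.7] 0.43
tree [532.7 438.1   3.1] 0.75
engine [ 671.2 -331.7    1.5] 0.21
teal_top [ 579.2 -124.6   24. ] 0.93
brick_top [558.3   7.5  27.3] 0.72
```

View pics/w5.png

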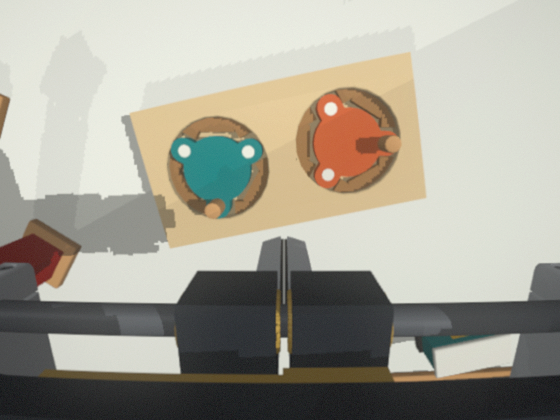

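Both pavers sit level in their slots, teal at (218,167) and brick at (348,142), and the other toys haven't moved. Handing in.

```bash
python3 -c "
from cell import *
print(sign_off())"
```

```text
the job is handed in; nothing more can be done
None
```

I turned the teal paver about 20° clockwise until it dropped into its cut-out. The brick paver was already seated, and I pressed both hubs firm at about 22.5 mm, flush with the platform. The other toys I could check had not moved, though the final check did not pick out the engine, and I handed the job in without a verdict coming back.

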